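# Load the bench tumbler and hold its run lever on the third click

## Task

Lift the tumbler's hinged loading tray by its bar to tip all five brass bushings into the hopper, and lower the empty tray back down flat. Then pull the hold-to-run lever on the control box over towards the front (the robot's side) three clicks from rest, feeling for each one and never going on to the fourth, and finish while still holding the lever at the third click: it springs back if you let go, so do not release it. Leave everything else on the bench alone.

Things in the scene. Friction and masses are not known exactly. Their poses are not given: they have to be found in the camera images.
- tumbler: Grey bench tumbler: steel hopper with a hinged aluminium loading tray (138 x 138 mm, walls 34 mm high on three sides) in front of it and a motor housing behind. Origin on the bench below the middle of the tray's hinge line; x level from tray to hopper, y along the hinge, z up.
- tray (a joint): Hinge angle of the loading tray: 0 = flat on its rest, grows as the free end is lifted, stop at 1.25 rad. Damped; the tray falls back flat when let go. Lifting takes 3 to 5 N. The tray is open on its hinge side, above the hopper's front wall, so what slides off drops into the hopper; the bushings surely slide off at 1.1 rad or more.
- tray_bar (a point): Centre of the tray's round steel grip bar, 10 mm thick, 90 mm long, parallel to the hinge, on two thin arms at its ends. With the tray flat: 175 mm in front of the hinge line, 59 mm above it, 25 mm above the tray's walls, 35 mm beyond its end wall. Axes turn with the tray; y along the bar. The bar can turn in a gripper that keeps pointing down.
- tray_hinge (a point): Middle of the tray's hinge line, 100 mm above the bench. Axes turn with the tray: at tray angle 0 x points level from tray to hopper, y along the hinge, z up; lifting turns it about +y.
- hopper_in (a point): Middle of the hopper's inner floor, 24 mm above the bench, 89 mm beyond the hinge line; x level away from the tray, y parallel to the hinge, z up. Open on top, inside 174 x 154 mm; front wall 94 mm, side walls 130 mm, back wall 155 mm above the bench.
- control: Grey control box, 130 mm (x) x 110 mm (y) x 80 mm high, fixed, with the lever rising from a slot in its top. Origin on the bench under its centre and the lever's pivot; x level away from its front, y along the pivot, z up.
- lever (a joint): Angle of the hold-to-run lever: 0 = at rest, leaning 0.5 rad back from the front of the box; grows as the knob is pulled to the front, stop at 1.1. Clicks lie at every 0.20 rad. A spring drives it back; no click holds it. Pull at the knob: some 4 N at first, 6.5 N at click 3; between clicks it swells by 2.5 N at a quarter step, then drops 2.5 N below at three quarters.
- lever_knob (a point): Centre of the lever's black knob: a cylinder 28 mm in diameter, 30 mm long, along the pivot axis (y), flat ends; 130 mm from the pivot, 164 mm above the bench at rest. Below it a flat steel arm 14 x 10 mm. It turns as it swings: a light hold or a finger behind it feels the clicks best. Axes turn with the lever; at rest x points level away from the front of the box, z up.
- lever_pivot (a point): Middle of the lever's pivot axis, 50 mm above the bench inside the control box. Axes turn with the lever; at joint value 0 x points level away from the front of the box, y along the pivot, z up. The lever is pulled by turning about -y.
- bush0_c (a point): Centre of one of five loose flanged brass bushings, 22 mm high, flange 28 mm diameter, body 20 mm, 50 g; at the start standing in the loading tray.
- bush1_c (a point): Centre of another of five loose flanged brass bushings, 22 mm high, flange 28 mm diameter, body 20 mm, 50 g; at the start standing in the loading tray.
- bush2_c (a point): Centre of another of five loose flanged brass bushings, 22 mm high, flange 28 mm diameter, body 20 mm, 50 g; at the start standing in the loading tray.
- bush3_c (a point): Centre of another of five loose flanged brass bushings, 22 mm high, flange 28 mm diameter, body 20 mm, 50 g; at the start standing in the loading tray.
- bush4_c (a point): Centre of another of five loose flanged brass bushings, 22 mm high, flange 28 mm diameter, body 20 mm, 50 g; at the start standing in the loading tray.
- glue: White glue jar, 60 mm diameter, 100 mm high, beside the tumbler; origin under its centre. Leave alone.
- spool: Copper spool, 44 mm diameter, 35 mm high, beside the control box; origin under its centre. Leave alone.
- pencup: White ceramic cup, 64 mm diameter, 85 mm high, on the other side of the control box; origin under its centre. Leave alone.
- driver: Screwdriver lying on the bench between tumbler and control box. Leave alone.
There are look-alikes about, which are no part of the job. Of the things shaped like the control, the grey one is meant.

How it is judged:
By the outcome, as a careful person would: the job done as asked, in the order asked, and still so for the second after the job is handed in, while the arm keeps its last pose, push and grip.
It also fails if it takes over 72 s, if anything falls off the work surface, if the arm or the gripper's body presses on something with over 40 N, if the wrist force passes 120 N, or if a joint passes its speed limit or range.

## Robot

A 6-joint arm with a two-finger parallel gripper is mounted at the origin on the work surface. World frame = base frame: x ahead of the robot, y to its left, z up, the work surface at z = 0. Lengths are in mm, angles in degrees, forces in N, time in s.
With the tool pointing down it reaches from about 350 to 850 mm from the base axis. Payload 8.1 kg.
Tool frame: the origin (TCP) lies at the very end of the fingers, on their centre line; the grasp point (between the pads) lies 19 mm behind it; z points along the fingers, y is the line along which they close (so a half turn about z gives the same grasp; the last joint's range is limited). The gripper opens to 85 mm and grips with 20 to 120 N. Pads are 22 mm wide; open, the fingers measure 114 mm over their backs; the gripper's body (76 mm by 85 mm) begins 54 mm behind the grasp point. The pads swing forward as they close: fully open they stand 13 mm farther back than shut.
Start: joints at [-73.132, 7.471, 85.268, -0, 87.261, -4.893], TCP at [222.461, -557.24, 207.892] pointing down, gripper open.
Joint ranges: [-169.43, 169.43], [-51.17, 129.36], [1.28, 143.12], [-76.62, 256.62], [0, 156.53], [-152.29, 152.29]. Speed limits (degrees/s): [136.94, 136.94, 159.86, 180, 180, 180].

## Interface

Orientations are given as [roll, pitch, yaw] about the fixed x, y, z axes, in that order (R = Rz(yaw) Ry(pitch) Rx(roll)).
In Python, from bench import * gives the robot as it stands.
- The arm moves only by the tool play_rows, never from a script. Its argument "increments" is a list of rows, each a list of 3 entries, a list of its own where there are three numbers: the gripper's target within -1 to 1 (fully open at 1, half-way at 0, shut at -1), then the shift along the tool's x, y, z in mm, then the turn about the tool's z in rad. A call has 1 to 12 rows; each row shifts and turns the commanded pose from where the row before left it, along the tool's axes as they then stand; what a row does not reach is not made up. A row lasts 1/12 s, in which the tool goes at most 41.7 mm and 7.16 degrees, less where a joint would pass 70% of its speed; a pose out of reach is approached as far as the arm can. A call is refused whole if a number of a shift passes 41.7 or a number of a turn 0.125, either way. A call with a gripper value outside its range is refused whole. The fingers move at their own pace and stop on an object; "force" is the grip in N (left out, the last holds). Time passes only in rows, so rows that do not move let the fingers close. It gives the time, the measured TCP pose, the force, the opening and the grip force at its end, in the units of the state.
- sense(): the state, without advancing time (a new reading comes with each control period).
- snapshot(name): name is "scene" or "top" or "wrist"; returns a dict with "color" (480x640x3 uint8, red, green, blue), "intrinsics" (3x3 intrinsics, pixels), "world_from_camera" (4x4, takes a point from camera to world coordinates). Camera axes: x right, y down, z forward; pixel columns grow to the right and rows downward; lengths in mm; the calibration is good to about 2 mm. A picture is of the moment at which its call begins. There is no depth.
- hand_in(): hands the job in; it is judged then, once.
Trained networks look in a picture, given as the dict that the camera call returned (one of the last four; its "shot" number tells which), for a name from the list of things; names that differ only in an ending like _2 or _b are one class to them, and where a whole thing is asked for, a point or a joint stands for the part that bears it (a point fixed in the world has none). Each returns a list of dicts, best first, with "p" (0 to 1); they miss things now and then, are a little off and sometimes report something else, mostly with a low value. They report only what shows in the picture. A call takes as long as a camera call. They do not tell look-alikes from the thing itself.
- find_in(query, picture): "xyz" ([x, y, z] in mm, in the coordinates of the camera as it stood for that picture, good to about 4 mm: the middle of the surface that is visible of it).
- regions_of(query, picture): "mask" (480x640 bool, what is visible of it).
- pinpoint(query, picture): "xyz" ([x, y, z] in mm, in the coordinates of the camera as it stood for that picture, good to about 4 mm: a listed point, or the origin of a listed thing).
The state is a dict: "time": time; "joint_pos": joint angles; "qd": joint speeds; "joint_efforts": joint torques, N m; "tool_pos": TCP position; "tcp_rot": TCP orientation; "ft_force": force on the tool from outside, world axes, zero at the start; "wrist_torque": the same for the moment, N m; "finger_gap": finger opening in mm; "grip_force": force on a finger pad.
Only numpy, scipy, OpenCV 4.12 (cv2) and the standard library are available. Lean on these libraries where they do the work, as an engineer would, in place of code of your own. Each camera call takes 0.05 s, during which the arm holds its last target. There are 200 camera calls.

## Working session

There is one attempt and no reset: what is moved stays moved. The work goes in short steps, Python scripts to look and compute and a tool call to move; the robot and the scene stay as the last step left them, time stands still between calls to the robot, and variables do not carry over. Pictures are saved under pics/ and viewed, at most 10 in all, crops included, and the job is handed in when it is done.

Besides the shell and the picture viewer there is one more tool, called after "Emit:" by a JSON object that holds its "op" and its "data", one argument or row to a line. play_rows: Moves the arm, as the interface text tells. Its arguments: {"type":"object","properties":{"increments":{"type":"array","items":{"type":"array"}},"force":{"type":"number"}},"required":["increments"]}

```bash
ls; mkdir -p pics; cat > h.py <<'E'
from bench import *
import numpy as np, cv2
from scipy.spatial.transform import Rotation as R
def w(s,p): return (s["world_from_camera"]@np.r_[p,1])[:3]
def px(s,P):
    c=np.linalg.inv(s["world_from_camera"])@np.r_[P,1]; u=s["intrinsics"]@c[:3]; return (u[:2]/u[2]).round()
def save(s,n): cv2.imwrite(f"pics/{n}.png",s["color"][:,:,::-1])
E
python3 - <<'E'
from h import *
for n in("scene","top"):
    s=snapshot(n); save(s,n)
    for q in("tumbler","tray_bar","tray_hinge","control","lever_knob","lever_pivot","glue","spool","pencup","driver","hopper_in"):
        print(n,q,[(round(d["p"],2),w(s,d["xyz"]).round().tolist(),px(s,w(s,d["xyz"])).tolist()) for d in pinpoint(q,s)[:3]])
print(sense())
E
```

```text
pics
scene tumbler [(0.61, [637.0, 229.0, 0.0], [428.0, 221.0])]
scene tray_bar [(0.77, [464.0, 215.0, 159.0], [382.0, 147.0]), (0.17, [565.0, 225.0, 114.0], [413.0, 180.0])]
scene tray_hinge [(0.89, [643.0, 225.0, 97.0], [436.0, 203.0]), (0.57, [603.0, 260.0, 112.0], [434.0, 181.0])]
scene control [(0.9, [741.0, -397.0, -2.0], [266.0, 426.0]), (0.64, [291.0, -374.0, 1.0], [157.0, 275.0]), (0.58, [531.0, -318.0, -5.0], [235.0, 331.0])]
scene lever_knob [(0.67, [355.0, -388.0, 163.0], [145.0, 266.0]), (0.61, [593.0, -341.0, 164.0], [232.0, 331.0]), (0.57, [791.0, -429.0, 162.0], [260.0, 446.0])]
scene lever_pivot [(0.95, [738.0, -395.0, 47.0], [263.0, 420.0]), (0.7, [528.0, -320.0, 50.0], [230.0, 322.0]), (0.53, [297.0, -374.0, 50.0], [152.0, 268.0])]
scene glue [(0.79, [524.0, 386.0, -1.0], [435.0, 164.0])]
scene spool [(0.87, [570.0, -234.0, -3.0], [274.0, 319.0]), (0.4, [592.0, -337.0, 167.0], [233.0, 330.0])]
scene pencup [(0.61, [493.0, -452.0, -5.0], [177.0, 357.0])]
scene driver [(0.96, [436.0, -43.0, -3.0], [298.0, 234.0])]
scene hopper_in [(0.73, [727.0, 235.0, 21.0], [458.0,
[... 986 characters left out ...]
6.0, 171.0])]
{'time': 1.2, 'joint_pos': array([-7.31331997e+01,  7.47133243e+00,  8.52671283e+01,  1.66068417e-04,
        8.72595860e+01, -4.89408515e+00]), 'qd': array([-0.04796458,  0.02491335, -0.09286574,  0.05449896,  0.00463611,
       -0.00233108]), 'joint_efforts': array([ 3.53200805e-03, -5.69307160e+01, -5.00862837e+01,  6.60430874e-05,
        6.10421757e-04, -3.30546197e-05]), 'tool_pos': array([ 222.45823475, -557.25880246,  207.89693294]), 'tcp_rot': array([1.79998040e+02, 1.36507252e-06, 2.17608775e+01]), 'ft_force': array([0.14129528, 0.39240975, 0.24236591]), 'wrist_torque': array([-0.00439317, -0.00314982,  0.01544922]), 'grip_force': 0.0, 'finger_gap': 85.18915471311658}
```

View pics/scene.png

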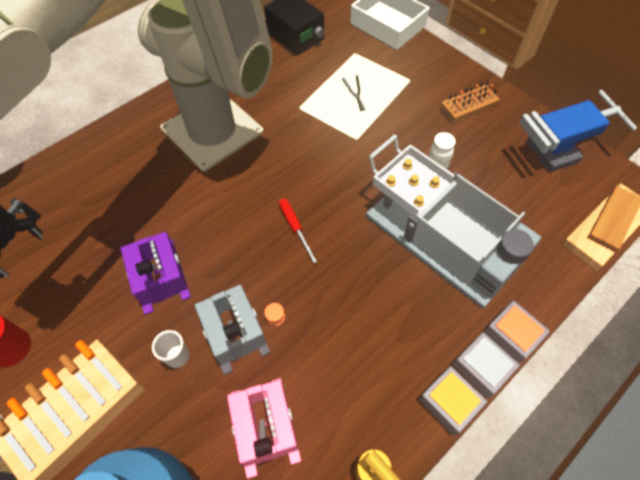

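View pics/top.png

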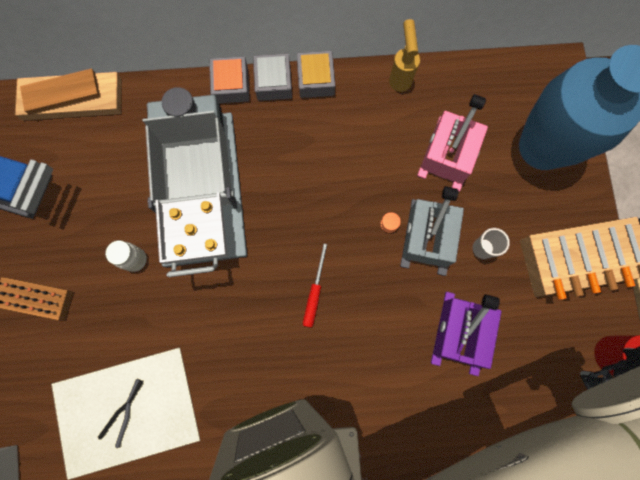

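```bash
cat >> h.py <<'E'
def plan(p1,yaw1,n,g,p0=None,yaw0=None,prof=True):
    s=sense(); p=np.array(s["tool_pos"] if p0 is None else p0,float); y=s["tcp_rot"][2] if yaw0 is None else yaw0
    P0=p.copy();Y0=y;out=[]
    for k in range(1,n+1):
        f=k/n; f=f if not prof else (1-np.cos(np.pi*f))/2
        t=P0+f*(np.array(p1)-P0); yt=Y0+f*((yaw1-Y0+180)%360-180)
        Rm=R.from_euler("xyz",[180,0,y],degrees=True).as_matrix()
        d=(Rm.T@(t-p)).round(1); r=round(-np.radians(yt-y),3)
        p=p+Rm@d; y-=np.degrees(r); out.append([g,d.tolist(),r])
    print(str(out).replace(" ","")); return p,y
E
python3 - <<'E'
from h import *
im=cv2.imread("pics/scene.png")[230:400,110:310]; cv2.imwrite("pics/crop1.png",cv2.resize(im,None,fx=3.5,fy=3.5,interpolation=3))
p,y=plan([260,-480,290],30,5,1)
p,y=plan([400,0,300],70,19,1,p,y)
p,y=plan([445,213,300],93.5,12,1,p,y)
E
```

```text
[[1,[6.1,-5.5,-7.8],np.float64(-0.014)],[1,[16.0,-14.3,-20.6],np.float64(-0.036)],[1,[20.5,-16.8,-25.3],np.float64(-0.044)],[1,[17.2,-12.9,-20.6],np.float64(-0.036)],[1,[6.7,-4.7,-7.8],np.float64(-0.014)]]
[[1,[2.5,-2.4,-0.1],np.float64(-0.005)],[1,[7.3,-6.9,-0.2],np.float64(-0.014)],[1,[12.2,-11.3,-0.3],np.float64(-0.023)],[1,[17.0,-14.9,-0.5],np.float64(-0.032)],[1,[21.6,-17.8,-0.5],np.float64(-0.039)],[1,[25.9,-19.7,-0.7],np.float64(-0.045)],[1,[29.9,-20.6,-0.7],np.float64(-0.051)],[1,[33.2,-20.6,-0.8],np.float64(-0.054)],[1,[35.7,-19.5,-0.8],np.float64(-0.057)],[1,[37.3,-17.7,-0.8],np.float64(-0.058)],[1,[37.8,-15.3,-0.8],np.float64(-0.057)],[1,[36.9,-12.6,-0.8],np.float64(-0.054)],[1,[35.0,-9.9,-0.7],np.float64(-0.051)],[1,[31.8,-7.2,-0.7],np.float64(-0.045)],[1,[27.5,-4.9,-0.5],np.float64(-0.039)],[1,[22.4,-3.2,-0.5],np.float64(-0.032)],[1,[16.5,-1.7,-0.3],np.float64(-0.023)],[1,[10.1,-0.9,-0.2],np.float64(-0.014)],[1,[3.4,-0.2,-0.1],np.float64(-0.005)]]
[[1,[3.7,-0.5,-0.0],np.float64(-0.007)],[1,[10.7,-1.5,-0.0],np.float64(-0.02)],[1,[17.2,-1.9,-0.0],np.float64(-0.033)],[1,[22.5,-1.9,-0.0],np.float64(-0.043)],[1,[26.2,-1.0,-0.0],np.float64(-0.049)],[1,[28.2,0.4,-0.0],np.float64(-0.053)],[1,[28.1,1.8,-0.0],np.float64(-0.053)],[1,[26.1,3.0,-0.0],np.float64(-0.05)],[1,[22.2,3.8,-0.0],np.float64(-0.042)],[1,[16.9,3.6,-0.0],np.float64(-0.033)],[1,[10.6,2.6,-0.0],np.float64(-0.02)],[1,[3.6,0.9,-0.0],np.float64(-0.007)]]
```

View pics/crop1.png

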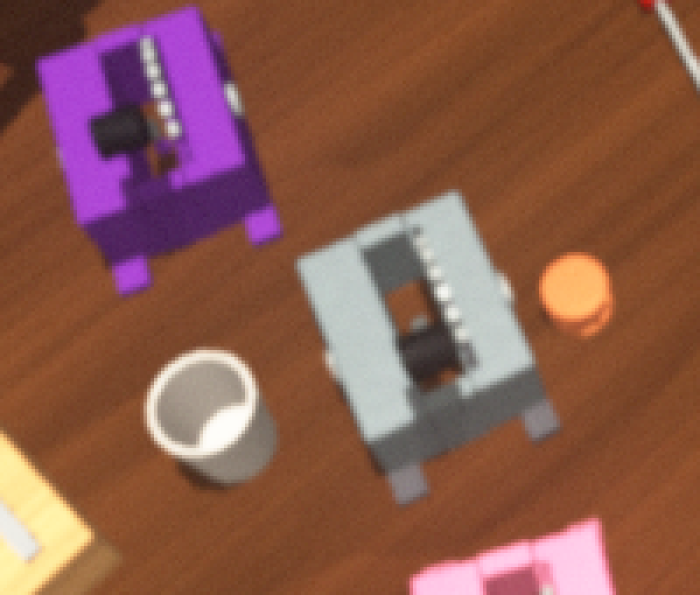

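The crop shows the purple box at (155,270), the grey box at (232,325) between the copper spool and the cup, and the pink box at (262,430), all in scene pixels. All three have levers, and the grey one is mine. I'm moving over the tray bar first.

Emit:
{"op": "play_rows", "data": {
  "increments": [
    [1, [6, -5, -8], -0.014],
    [1, [16, -14, -21], -0.036],
    [1, [20, -17, -25], -0.044],
    [1, [22, -16, -23], -0.036],
    [1, [22, -16, -15], -0.03],
    [1, [25, -18, 0], -0.04],
    [1, [28, -20, 0], -0.05],
    [1, [30, -20, 0], -0.05],
    [1, [34, -20, 0], -0.055],
    [1, [36, -19, 0], -0.055],
    [1, [37, -17, 0], -0.057],
    [1, [37, -15, 0], -0.057]
  ]
}}

```text
time: 2.2
tool_pos: [362.7, -211.0, 300.7]
tcp_rot: [179.9, -0.0, 52.0]
ft_force: [0.9, 1.0, 0.8]
finger_gap: 85.3
grip_force: 0.0
```

Emit:
{"op": "play_rows", "data": {
  "increments": [
    [1, [37, -13, 0], -0.055],
    [1, [36, -10, 0], -0.055],
    [1, [36, -9, 0], -0.055],
    [1, [36, -7, 0], -0.055],
    [1, [36, -5, 0], -0.055],
    [1, [35, -3, 0], -0.055],
    [1, [32, -2, 0], -0.055],
    [1, [30, -1, 0], -0.055],
    [1, [28, 0, 0], -0.055],
    [1, [25, 1, 0], -0.05],
    [1, [20, 1, 0], -0.05],
    [1, [12, 0, 0], -0.04]
  ]
}}

```text
time: 3.2
tool_pos: [463.6, 143.1, 300.4]
tcp_rot: [180.0, -0.0, 88.5]
ft_force: [-0.2, 0.4, -0.6]
finger_gap: 85.3
grip_force: 0.0
```

```bash
python3 - <<'E'
from h import *
s=sense(); print(s["time"],s["tool_pos"],s["tcp_rot"],s["joint_pos"].round(1))
E
```

```text
3.2 [463.64829619 143.13540202 300.41105344] [ 1.79978555e+02 -3.94715528e-02  8.84714404e+01] [ 11.1 -11.6  94.4   0.   97.2  12.6]
```

Emit:
{"op": "play_rows", "data": {
  "increments": [
    [1, [15, 0, 0], -0.03],
    [1, [25, 0, 0], -0.03],
    [1, [20, 0, 0], -0.028],
    [1, [10, 0, 0], 0],
    [1, [0, 0, 0], 0],
    [1, [0, 0, 0], 0]
  ]
}}

```text
time: 3.7
tool_pos: [463.1, 210.4, 300.1]
tcp_rot: [180.0, 0.0, 93.2]
ft_force: [0.2, -0.3, 0.0]
finger_gap: 85.4
grip_force: 0.0
```

```bash
python3 - <<'E'
from h import *
s=snapshot("wrist"); save(s,"w1"); print(sense()["tool_pos"],sense()["tcp_rot"][2],s["world_from_camera"].round(2).tolist())
for q in("tray_bar","tray_hinge","tumbler","hopper_in","bush0_c"):
    print(q,[(round(d["p"],2),w(s,d["xyz"]).round(1).tolist(),px(s,w(s,d["xyz"])).tolist()) for d in pinpoint(q,s)[:5]])
E
```

```text
[463.29804576 209.98280584 300.10187381] 93.17896877881616 [[1.0, 0.05, 0.02, 457.83], [0.06, -0.95, -0.31, 289.92], [0.0, 0.31, -0.95, 465.42], [0.0, 0.0, 0.0, 1.0]]
tray_bar [(0.55, [459.1, 213.8, 158.1], [314.0, 206.0])]
tray_hinge [(0.94, [636.9, 229.7, 99.8], [489.0, 187.0])]
tumbler [(0.95, [642.2, 223.0, -1.7], [456.0, 177.0])]
hopper_in [(0.96, [728.7, 232.6, 21.1], [534.0, 176.0])]
bush0_c [(0.81, [615.8, 188.6, 111.2], [465.0, 227.0])]
```

View pics/w1.png

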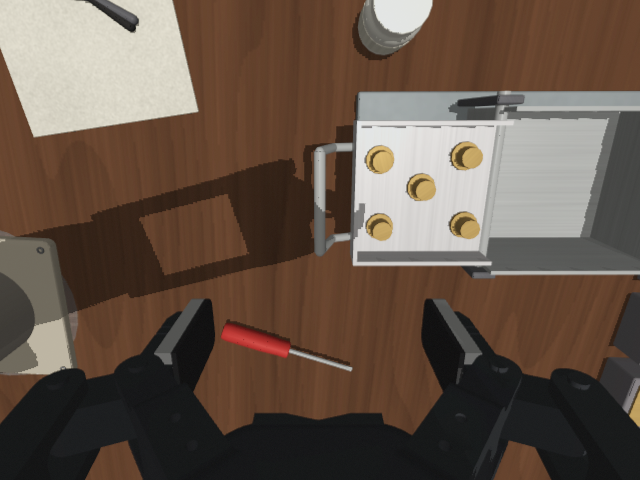

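The wrist picture shows the bar from (320,150) to (321,252), five bushings in the tray, and the glue jar clear at (390,20). I'll turn those bar pixels into world positions.

```bash
cat >> h.py <<'E'
def ray(s,u,v,z):
    T=np.array(s["world_from_camera"]); d=T[:3,:3]@np.linalg.inv(s["intrinsics"])@[u,v,1]; return T[:3,3]+d*(z-T[2,3])/d[2]
E
python3 - <<'E'
from h import *
s=snapshot("wrist")
a=ray(s,320,150,159);b=ray(s,321,252,159);print(a,b,(a+b)/2,np.linalg.norm(a-b))
m=regions_of("tray_bar",s); print(len(m))
for u,v in((354,123),(354,264),(508,123),(497,262)): print(ray(s,u,v,134))
E
```

```text
[461.9919944  261.66515525 159.        ] [468.0517219  171.02614462 159.        ] [465.02185815 216.34564994 159.        ] 90.84134821361943
1
[490.84262622 284.26617153 134.        ]
[502.3556258  150.39968493 134.        ]
[626.18125906 291.68275997 134.        ]
[643.98111335 160.26677337 134.        ]
```

Emit:
{"op": "play_rows", "data": {
  "increments": [
    [0, [3, 1, 10], -0.01],
    [0, [3, 1.2, 25], 0],
    [0, [0, 0, 30], 0],
    [0, [0, 0, 30], 0],
    [0, [0, 0, 25], 0],
    [0, [0, 0, 15], 0],
    [0, [0, 0, 0], 0],
    [0, [0, 0, 0], 0]
  ]
}}

```text
time: 4.77
tool_pos: [464.2, 216.6, 163.7]
tcp_rot: [-179.9, 0.0, 93.8]
ft_force: [0.3, 0.4, 0.9]
finger_gap: 42.3
grip_force: 0.0
```

Emit:
{"op": "play_rows", "data": {
  "increments": [
    [0, [0, 0, 12], 0],
    [0, [0, 0, 10], 0],
    [0, [0, 0, 2], 0],
    [0, [0, 0, 0], 0],
    [0, [0, 0, 0], 0]
  ]
}}

```text
time: 5.18
tool_pos: [465.2, 216.9, 141.0]
tcp_rot: [180.0, -0.0, 93.8]
ft_force: [0.4, -0.1, 0.1]
finger_gap: 43.1
grip_force: 0.0
```

```bash
python3 - <<'E'
from h import *
s=snapshot("wrist"); save(s,"w2"); print(sense()["tool_pos"],sense()["tcp_rot"][2],px(s,[465,216.3,159]))
E
```

```text
[465.41518909 216.97060943 141.34771879] 93.78013304948517 [319. 299.]
```

View pics/w2.png

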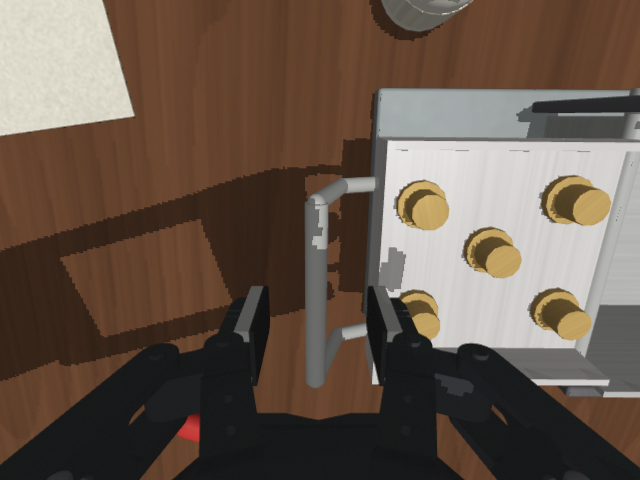

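The bar at (316,200–385) lies between the pads at (265,310) and (370,310). Closing with a moderate grip.

Emit:
{"op": "play_rows", "data": {
  "increments": [
    [-1, [0, 0, 0], 0],
    [-1, [0, 0, 0], 0],
    [-1, [0, 0, 0], 0],
    [-1, [0, 0, 0], 0],
    [-1, [0, 0, 0], 0],
    [-1, [0, 0, 0], 0],
    [-1, [0, 0, 0], 0]
  ],
  "force": 35
}}

```text
time: 5.82
tool_pos: [465.1, 216.9, 140.9]
tcp_rot: [-180.0, -0.0, 93.8]
ft_force: [-0.5, -0.8, 0.1]
finger_gap: -0.1
grip_force: 0.0
```

```bash
python3 - <<'E'
from h import *
th=np.linspace(0,1.17,25); s=sense(); print(s["tool_pos"],s["finger_gap"],s["grip_force"],s["ft_force"])
x=-175*np.cos(th)+59*np.sin(th); z=175*np.sin(th)+59*np.cos(th)
# tool y is +hinge-x direction here, tool z down
for a,b in zip(np.diff(x).round(1),(-np.diff(z)).round(1)): print([-1,[0,float(a),float(b)],0],end=",")
print(x[-1]-x[0],z[-1]-z[0])
E
```

```text
[465.13824432 216.89374965 140.91594124] -0.14795056469975368 0.0 [-0.47883797 -0.8447009   0.14577173]
[-1, [0, 3.1, -8.5], 0],[-1, [0, 3.5, -8.3], 0],[-1, [0, 3.9, -8.1], 0],[-1, [0, 4.3, -7.9], 0],[-1, [0, 4.7, -7.7], 0],[-1, [0, 5.0, -7.5], 0],[-1, [0, 5.4, -7.2], 0],[-1, [0, 5.7, -6.9], 0],[-1, [0, 6.1, -6.7], 0],[-1, [0, 6.4, -6.3], 0],[-1, [0, 6.7, -6.0], 0],[-1, [0, 7.0, -5.7], 0],[-1, [0, 7.2, -5.3], 0],[-1, [0, 7.5, -5.0], 0],[-1, [0, 7.7, -4.6], 0],[-1, [0, 7.9, -4.2], 0],[-1, [0, 8.1, -3.8], 0],[-1, [0, 8.3, -3.4], 0],[-1, [0, 8.5, -3.0], 0],[-1, [0, 8.6, -2.6], 0],[-1, [0, 8.7, -2.2], 0],[-1, [0, 8.8, -1.8], 0],[-1, [0, 8.9, -1.3], 0],[-1, [0, 9.0, -0.9], 0],161.0477405124917 125.15030397800933
```

```bash
python3 - <<'E'
from h import *
s=snapshot("wrist"); save(s,"w3"); print(px(s,sense()["tool_pos"]))
for q in("tray_bar",):
    print(q,[(round(d["p"],2),w(s,d["xyz"]).round(1).tolist(),px(s,w(s,d["xyz"])).tolist()) for d in pinpoint(q,s)[:5]])
E
```

```text
[319. 281.]
tray_bar []
```

View pics/w3.png

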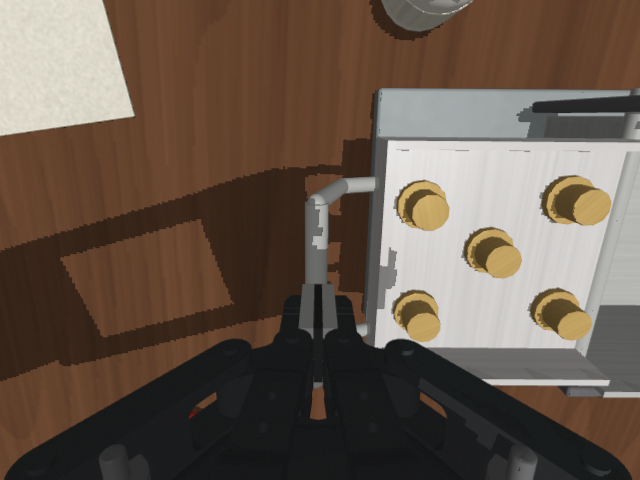

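```bash
python3 - <<'E'
from h import *
s=snapshot("wrist"); print(s["intrinsics"].tolist())
T=np.array(s["world_from_camera"])
for z in(110,120,130,140,150,159):
    a=ray(s,316,203,z);b=ray(s,316,383,z);print(z,a.round(1),b.round(1),np.linalg.norm(a-b).round(1))
# first view camera (w1)
s1=dict(s); T1=np.array([[1.0,.05,.02,457.83],[.06,-.95,-.31,289.92],[0,.31,-.95,465.42],[0,0,0,1]]); T1[:3,:3]=R.from_matrix(T1[:3,:3]).as_matrix(); s1["world_from_camera"]=T1
for z in(110,120,130,140,150,159):
    a=ray(s1,320,150,z);b=ray(s1,321,252,z);print(z,a.round(1),b.round(1),np.linalg.norm(a-b).round(1))
t=snapshot("top"); c=snapshot("scene")
for q in (t,c):
  print([(round(d["p"],2),w(q,d["xyz"]).round(1).tolist(),px(q,w(q,d["xyz"])).tolist()) for d in pinpoint("tray_bar",q)[:2]], sense()["tool_pos"])
x=cv2.resize(c["color"][100:220,330:480,::-1],None,fx=5,fy=5,interpolation=cv2.INTER_CUBIC); cv2.imwrite("pics/c4.png",x)
E
```

```text
[[360.75632955431917, 0.0, 317.6790747904815], [0.0, 360.75632955431917, 231.7095881305365], [0.0, 0.0, 1.0]]
110 [461.3 249.5 110. ] [469.2 127.7 110. ] 122.1
120 [461.2 251.9 120. ] [468.7 136.3 120. ] 115.8
130 [461.1 254.3 130. ] [468.2 144.9 130. ] 109.6
140 [461.  256.7 140. ] [467.7 153.5 140. ] 103.4
150 [460.9 259.  150. ] [467.2 162.1 150. ] 97.2
159 [460.8 261.2 159. ] [466.7 169.8 159. ] 91.6
110 [462.6 257.1 110. ] [469.8 151.8 110. ] 105.5
120 [462.4 258.  120. ] [469.5 155.7 120. ] 102.5
130 [462.3 258.9 130. ] [469.1 159.6 130. ] 99.6
140 [462.2 259.8 140. ] [468.8 163.5 140. ] 96.6
150 [462.  260.8 150. ] [468.5 167.4 150. ] 93.6
159 [461.9 261.6 159. ] [468.2 170.9 159. ] 90.9
[(0.91, [469.7, 213.2, 159.7], [191.0, 270.0])] [465.13196192 216.87631412 140.89859244]
[(0.81, [466.7, 218.0, 157.1], [384.0, 147.0])] [465.13077472 216.87160332 140.86579941]
```

View pics/c4.png

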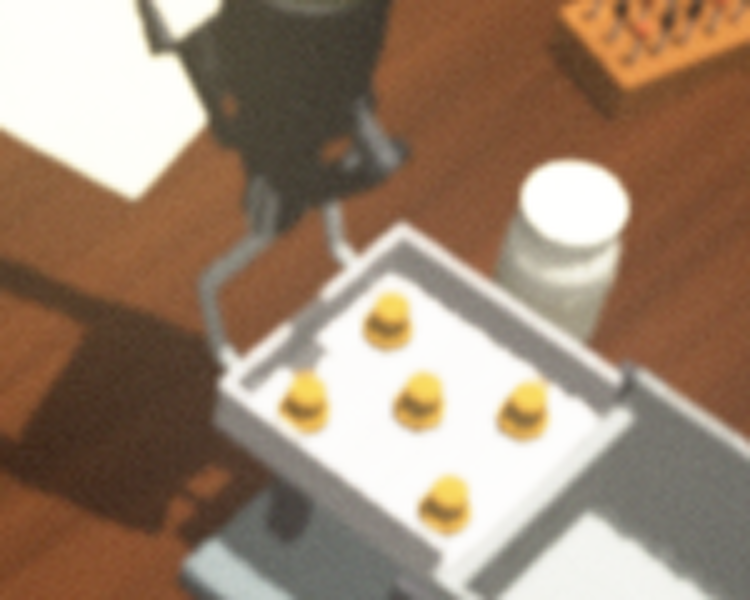

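The pads shut fully (gap −0.1), so the bar was missed. Both views put the bar at z≈159, but the finger tips in the pictures sit about 20 mm higher than the stated TCP. I'll open to about 25 mm, go lower slowly and close again.

Emit:
{"op": "play_rows", "data": {
  "increments": [
    [-0.4, [0, 0, 0], 0],
    [-0.4, [0, 0, 0], 0],
    [-0.4, [0, 0, 0], 0],
    [-0.4, [0, 0, 0], 0],
    [-0.4, [0, 0, 3], 0],
    [-0.4, [0, 0, 3], 0],
    [-0.4, [0, 0, 3], 0],
    [-0.4, [0, 0, 3], 0],
    [-0.4, [0, 0, 3], 0],
    [-0.4, [0, 0, 0], 0]
  ]
}}

```text
time: 7.0
tool_pos: [464.6, 216.7, 124.9]
tcp_rot: [-179.9, 0.0, 93.8]
ft_force: [0.0, -0.4, -0.0]
finger_gap: 25.4
grip_force: 0.0
```

Emit:
{"op": "play_rows", "data": {
  "increments": [
    [-1, [0, 0, 0], 0],
    [-1, [0, 0, 0], 0],
    [-1, [0, 0, 0], 0],
    [-1, [0, 0, 0], 0],
    [-1, [0, 0, 0], 0]
  ],
  "force": 35
}}

```text
time: 7.42
tool_pos: [464.2, 216.8, 125.8]
tcp_rot: [-179.9, 0.0, 93.8]
ft_force: [-5.8, -0.9, 1.5]
finger_gap: 8.3
grip_force: 34.3
```

```bash
python3 - <<'E'
from h import *
s=snapshot("wrist"); save(s,"w4");im=s["color"]; print(px(s,sense()["tool_pos"]))
cv2.imwrite("pics/w4c.png",cv2.resize(im[170:420,210:430,::-1],None,fx=2.4,fy=2.4))
E
```

```text
[319. 281.]
```

View pics/w4c.png

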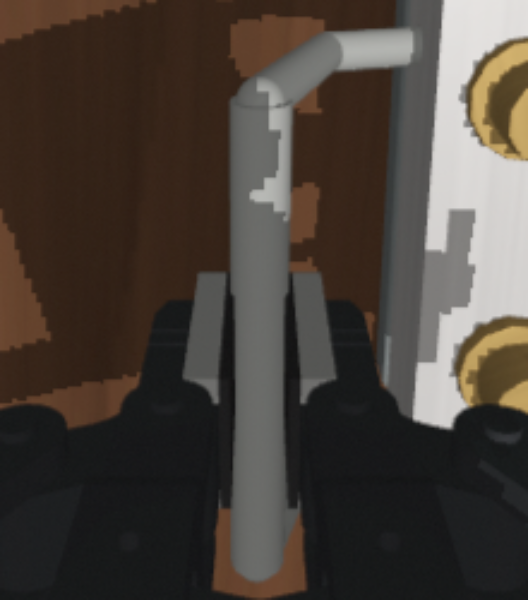

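The bar is now between the pads, but near their tips and with an odd 8.3 mm gap. I'll re-grip about 8 mm deeper.

Emit:
{"op": "play_rows", "data": {
  "increments": [
    [-0.4, [0, 0, 0], 0],
    [-0.4, [0, 0, 0], 0],
    [-0.4, [0, 0, 0], 0],
    [-0.4, [0, 0.5, 4], 0],
    [-0.4, [0, 0, 4], 0],
    [-0.4, [0, 0, 0], 0],
    [-1, [0, 0, 0], 0],
    [-1, [0, 0, 0], 0],
    [-1, [0, 0, 0], 0],
    [-1, [0, 0, 0], 0],
    [-1, [0, 0, 0], 0]
  ],
  "force": 35
}}

```text
time: 8.38
tool_pos: [464.2, 216.7, 117.4]
tcp_rot: [-179.8, 0.0, 93.8]
ft_force: [-6.5, -1.4, 2.5]
finger_gap: 9.0
grip_force: 34.3
```

Emit:
{"op": "play_rows", "data": {
  "increments": [
    [-1, [0, 1, -3], 0],
    [-1, [0, 2, -6], 0],
    [-1, [0, 3.1, -8.5], 0],
    [-1, [0, 3.5, -8.3], 0]
  ]
}}

```text
time: 8.72
tool_pos: [475.3, 217.4, 144.2]
tcp_rot: [-180.0, 0.0, 93.8]
ft_force: [1.0, -0.1, -5.0]
finger_gap: 8.5
grip_force: 33.9
```

Emit:
{"op": "play_rows", "data": {
  "increments": [
    [-1, [0, 4.7, -7.9], 0],
    [-1, [0, 4.9, -7.9], 0],
    [-1, [0, 5, -7.7], 0],
    [-1, [0, 5.2, -7.5], 0],
    [-1, [0, 5.4, -7.2], 0],
    [-1, [0, 5.7, -6.9], 0]
  ]
}}

```text
time: 9.22
tool_pos: [507.3, 219.3, 189.8]
tcp_rot: [179.9, 0.0, 93.8]
ft_force: [1.5, -1.4, -4.4]
finger_gap: 8.6
grip_force: 34.0
```

Emit:
{"op": "play_rows", "data": {
  "increments": [
    [-1, [0, 6.1, -6.7], 0],
    [-1, [0, 6.4, -6.3], 0],
    [-1, [0, 6.7, -6], 0],
    [-1, [0, 7, -5.7], 0],
    [-1, [0, 7.2, -5.3], 0],
    [-1, [0, 7.5, -5], 0],
    [-1, [0, 7.7, -4.6], 0],
    [-1, [0, 7.9, -4.2], 0],
    [-1, [0, 8.1, -3.8], 0],
    [-1, [0, 8.3, -3.4], 0]
  ]
}}

```text
time: 10.05
tool_pos: [579.1, 223.4, 237.5]
tcp_rot: [-179.8, 0.1, 93.7]
ft_force: [4.0, -3.8, -16.3]
finger_gap: 8.2
grip_force: 34.0
```

Emit:
{"op": "play_rows", "data": {
  "increments": [
    [-1, [0, 8.5, -3], 0],
    [-1, [0, 8.6, -2.6], 0],
    [-1, [0, 8.7, -2.2], 0],
    [-1, [0, 8.8, -1.8], 0],
    [-1, [0, 8.9, -1.3], 0],
    [-1, [0, 9, -0.9], 0],
    [-1, [0, 0, 0], 0],
    [-1, [0, 0, 0], 0],
    [-1, [0, 0, 0], 0],
    [-1, [0, 0, 0], 0],
    [-1, [0, 0, 0], 0],
    [-1, [0, 0, 0], 0]
  ]
}}

```text
time: 11.05
tool_pos: [630.4, 226.5, 248.8]
tcp_rot: [-179.7, 0.1, 93.7]
ft_force: [0.8, -6.2, -16.0]
finger_gap: 8.5
grip_force: 33.9
```

```bash
python3 - <<'E'
from h import *
t=snapshot("top"); c=snapshot("scene"); s=snapshot("wrist")
for q in (t,c,s):
  for k in("tray_bar","bush0_c","tray_hinge"):print(k,[(round(d["p"],2),w(q,d["xyz"]).round(1).tolist()) for d in pinpoint(k,q)[:6]])
a=cv2.resize(c["color"][120:320,330:560,::-1],None,fx=2.4,fy=2.4,interpolation=2);b=cv2.resize(s["color"][:,:,::-1],(552,414))
a=cv2.resize(a,(400,348)); b=cv2.resize(b,(400,348)); cv2.imwrite("pics/up.png",np.hstack([a,b]))
E
```

```text
tray_bar [(0.55, [636.9, 224.3, 283.9])]
bush0_c []
tray_hinge []
tray_bar [(0.66, [632.7, 226.5, 286.1])]
bush0_c []
tray_hinge [(0.65, [642.5, 226.0, 100.0])]
tray_bar [(0.64, [629.8, 224.8, 284.7]), (0.2, [726.8, 235.0, 22.9])]
bush0_c [(0.79, [667.9, 192.1, 31.9])]
tray_hinge [(0.8, [638.0, 232.3, 99.5])]
```

View pics/up.png

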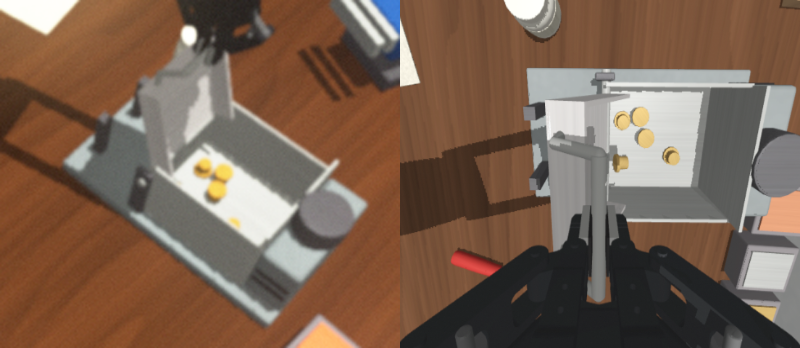

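All five bushings are in the hopper: the wrist half shows them at (622,121), (640,116), (645,138), (671,156) and (621,162). The tray is empty, so I'll lower it back along the same arc.

Emit:
{"op": "play_rows", "data": {
  "increments": [
    [-1, [0, -9, 0.9], 0],
    [-1, [0, -8.9, 1.3], 0],
    [-1, [0, -8.8, 1.8], 0],
    [-1, [0, -8.7, 2.2], 0],
    [-1, [0, -8.6, 2.6], 0],
    [-1, [0, -8.5, 3], 0],
    [-1, [0, -8.3, 3.4], 0],
    [-1, [0, -8.1, 3.8], 0],
    [-1, [0, -7.9, 4.2], 0],
    [-1, [0, -7.7, 4.6], 0],
    [-1, [0, -7.5, 5], 0],
    [-1, [0, -7.2, 5.3], 0]
  ]
}}

```text
time: 12.65
tool_pos: [533.3, 221.0, 216.3]
tcp_rot: [179.8, 0.0, 93.8]
ft_force: [-1.9, -5.1, 4.3]
finger_gap: 8.3
grip_force: 35.4
```

Emit:
{"op": "play_rows", "data": {
  "increments": [
    [-1, [0, -7, 5.7], 0],
    [-1, [0, -6.7, 6], 0],
    [-1, [0, -6.4, 6.3], 0],
    [-1, [0, -6.1, 6.7], 0],
    [-1, [0, -5.7, 6.9], 0],
    [-1, [0, -5.4, 7.2], 0],
    [-1, [0, -5.2, 7.5], 0],
    [-1, [0, -5, 7.7], 0],
    [-1, [0, -4.9, 7.9], 0],
    [-1, [0, -4.7, 7.9], 0]
  ]
}}

```text
time: 13.48
tool_pos: [474.0, 217.5, 145.1]
tcp_rot: [-179.9, 0.0, 93.8]
ft_force: [-9.6, -5.9, 5.4]
finger_gap: 8.5
grip_force: 37.4
```

Emit:
{"op": "play_rows", "data": {
  "increments": [
    [-1, [0, -3.5, 8.3], 0],
    [-1, [0, -3.1, 7], 0],
    [-1, [0, -1.5, 3], 0],
    [-1, [0, -1, 3], 0],
    [-1, [0, -0.5, 1.5], 0],
    [-1, [0, 0, 0], 0],
    [-1, [0, 0, 0], 0]
  ]
}}

```text
time: 14.07
tool_pos: [464.5, 216.9, 121.6]
tcp_rot: [-179.9, 0.0, 93.8]
ft_force: [-9.8, -4.5, 3.0]
finger_gap: 8.2
grip_force: 37.7
```

Emit:
{"op": "play_rows", "data": {
  "increments": [
    [-0.2, [0, 0, 0], 0],
    [-0.2, [0, 0, 0], 0],
    [-0.2, [0, 0, 0], 0],
    [-0.2, [0, 0, 0], 0],
    [-0.2, [0, 0, -5], 0],
    [-0.2, [0, 0, -15], 0],
    [-0.2, [0, 0, -25], 0],
    [-0.2, [0, 0, -30], 0],
    [0.2, [0, 0, -35], 0],
    [0.2, [0, 0, -35], 0],
    [0.2, [0, 0, -20], 0],
    [0.2, [0, 0, -5], 0]
  ]
}}

```text
time: 15.07
tool_pos: [467.7, 217.7, 297.0]
tcp_rot: [179.5, -0.1, 93.8]
ft_force: [0.3, 0.1, 0.3]
finger_gap: 51.0
grip_force: 0.0
```

```bash
python3 - <<'E'
from h import *
t=snapshot("wrist");c=snapshot("scene")
for q in (t,c):
  for k in("tray_bar","bush0_c","tray_hinge"):print(k,[(round(d["p"],2),w(q,d["xyz"]).round(1).tolist()) for d in pinpoint(k,q)[:6]])
for k in("lever_knob","lever_pivot","control"):print(k,[(round(d["p"],2),w(c,d["xyz"]).round(1).tolist()) for d in find_in(k,c)[:4]],[(round(d["p"],2),w(c,d["xyz"]).round(1).tolist()) for d in pinpoint(k,c)[:4]])
p,y=plan([480,-20,300],30,9,.2,prof=False)
p,y=plan([570,-290,300],-15,11,.2,p,y,prof=False)
E
```

```text
tray_bar [(0.79, [458.4, 214.4, 159.7]), (0.31, [706.9, 235.3, 33.6])]
bush0_c [(0.5, [668.6, 193.8, 30.3])]
tray_hinge [(0.93, [636.6, 226.9, 101.8])]
tray_bar [(0.73, [465.8, 214.3, 156.6])]
bush0_c []
tray_hinge [(0.91, [639.1, 225.1, 96.1]), (0.37, [432.8, -42.2, -1.9])]
lever_knob [(0.95, [788.8, -423.8, 170.7]), (0.71, [595.9, -336.5, 178.4]), (0.58, [360.7, -391.5, 174.0]), (0.16, [558.4, -325.6, 79.0])] [(0.96, [794.0, -427.3, 163.4]), (0.63, [593.6, -340.6, 165.8]), (0.59, [354.2, -391.2, 161.6]), (0.24, [666.6, 250.2, 28.8])]
lever_pivot [(0.94, [792.4, -419.2, 175.2]), (0.75, [590.6, -338.0, 174.7]), (0.75, [360.9, -392.5, 176.4]), (0.28, [697.5, 209.8, 98.8])] [(0.87, [738.6, -396.0, 53.8]), (0.62, [297.8, -374.6, 48.9]), (0.54, [529.6, -321.0, 50.6])]
control [(0.75, [558.8, -330.3, 82.9]), (0.71, [325.6, -377.9, 80.0]), (0.65, [751.5, -403.6, 78.9])] [(0.83, [291.4, -374.7, 1.7]), (0.68, [740.0, -397.4, -0.1]), (0.6, [529.0, -317.2, 3.3])]
[[0.2,[-26.4,-0.1,-1.0],np.float64(0.124)],[0.2,[-26.2,3.1,-1.1],np.float64(0.123)],[0.2,[-25.6,6.3,-1.0],np.float64(0.124)],[0.2,[-24.6,9.4,-1.0],np.float64(0.124)],[0.2,[-23.3,12.4,-1.1],np.float64(0.123)],[0.2,[-21.5,15.2,-1.0],np.float64(0.124)],[0.2,[-19.6,17.7,-1.0],np.float64(0.124)],[0.2,[-17.2,20.0,-1.1],np.float64(0.124)],[0.2,[-14.5,22.0,-1.0],np.float64(0.123)]]
[[0.2,[-5.2,25.3,-0.0],np.float64(0.071)],[0.2,[-3.4,25.7,-0.0],np.float64(0.072)],[0.2,[-1.5,25.8,-0.0],np.float64(0.071)],[0.2,[0.3,25.9,-0.0],np.float64(0.072)],[0.2,[2.2,25.8,-0.0],np.float64(0.071)],[0.2,[3.9,25.5,-0.0],np.float64(0.072)],[0.2,[5.9,25.2,-0.0],np.float64(0.071)],[0.2,[7.6,24.8,-0.0],np.float64(0.071)],[0.2,[9.3,24.1,-0.0],np.float64(0.072)],[0.2,[11.0,23.4,-0.0],np.float64(0.071)],[0.2,[12.7,22.6,-0.0],np.float64(0.072)]]
```

Emit:
{"op": "play_rows", "data": {
  "increments": [
    [0.2, [-26, 0, -1], 0.124],
    [0.2, [-26, 3, -1], 0.124],
    [0.2, [-26, 6, -1], 0.124],
    [0.2, [-25, 9, -1], 0.124],
    [0.2, [-23, 12, -1], 0.124],
    [0.2, [-22, 15, -1], 0.124],
    [0.2, [-20, 18, -1], 0.124],
    [0.2, [-17, 20, -1], 0.124],
    [0.2, [-14, 22, -1], 0.124],
    [0.2, [-5, 25, 0], 0.07],
    [0.2, [-3, 26, 0], 0.07],
    [0.2, [-1, 26, 0], 0.07]
  ]
}}

```text
time: 16.77
tool_pos: [504.5, -94.7, 300.2]
tcp_rot: [180.0, -0.0, 17.6]
ft_force: [0.5, 0.6, -0.7]
finger_gap: 51.4
grip_force: 0.0
```

Emit:
{"op": "play_rows", "data": {
  "increments": [
    [0.2, [0, 26, 0], 0.07],
    [0.2, [2, 26, 0], 0.07],
    [0.2, [4, 26, 0], 0.07],
    [0.2, [6, 25, 0], 0.07],
    [0.2, [8, 25, 0], 0.07],
    [0.2, [9, 24, 0], 0.07],
    [0.2, [10, 23, 0], 0.07],
    [0.2, [11, 23, 0], 0.07],
    [0.2, [0, 23, 0], 0.03],
    [0.2, [0, 10, 0], 0],
    [0.2, [0, 0, 0], 0],
    [0.2, [0, 0, 0], 0]
  ]
}}

```text
time: 17.77
tool_pos: [559.6, -321.3, 299.8]
tcp_rot: [-180.0, 0.0, -16.0]
ft_force: [0.0, 0.6, 0.8]
finger_gap: 51.5
grip_force: 0.0
```

```bash
python3 - <<'E'
from h import *
s=snapshot("wrist"); save(s,"k1"); print(sense()["tool_pos"],sense()["tcp_rot"],s["world_from_camera"].round(3).tolist())
for k in("lever_knob","lever_pivot","control"):print(k,[(round(d["p"],2),w(s,d["xyz"]).round(1).tolist(),px(s,w(s,d["xyz"])).tolist()) for d in pinpoint(k,s)[:4]])
E
```

```text
[ 559.86817013 -320.65250755  300.0468658 ] [-1.79964678e+02 -8.63115313e-03 -1.59290046e+01] [[-0.275, -0.915, -0.295, 634.618], [-0.961, 0.262, 0.085, -342.577], [-0.001, 0.307, -0.952, 465.162], [0.0, 0.0, 0.0, 1.0]]
lever_knob [(0.89, [592.1, -340.2, 159.7], [329.0, 167.0])]
lever_pivot []
control [(0.92, [738.0, -397.0, -0.6], [339.0, 9.0]), (0.81, [528.1, -323.9, -0.5], [326.0, 201.0]), (0.73, [588.9, -336.5, 163.3], [326.0, 173.0])]
```

View pics/k1.png

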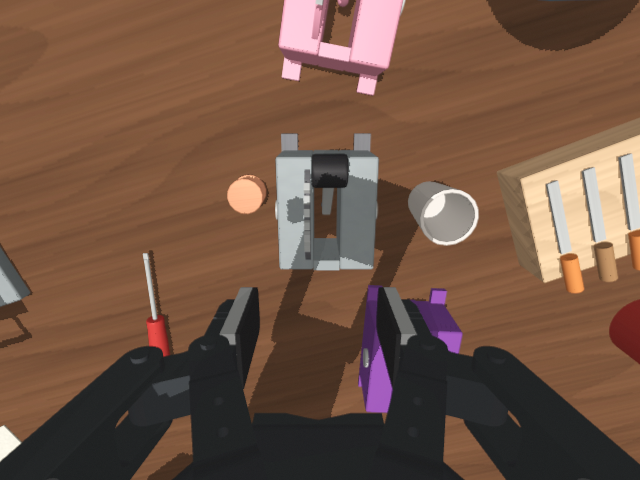

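The grey box shows at (277–378,150–270) with its black knob at (330,170). Its edges are vertical in the picture, so it is aligned with the tool yaw. The spool at (246,194) and the cup at (443,213) are clear. I've used up the picture views, so from here I'll work from numbers only.

```bash
python3 - <<'E'
from h import *
s=snapshot("wrist")
c=[ray(s,u,v,80) for u,v in((277,157),(378,157),(279,268),(375,268))]
for q in c: print(q.round(1))
print("ctr",np.mean(c,0).round(1)); b=c[0]-c[2]+c[1]-c[3]; print("yaw",np.degrees(np.arctan2(b[1],b[0])), "yaw2",np.degrees(np.arctan2(*(c[0]-c[1]+c[2]-c[3])[[1,0]]))-90)
for d in regions_of("lever_knob",s)[:2]:
    v,u=np.nonzero(d["mask"]); print(d["p"],u.min(),u.max(),v.min(),v.max(),len(u))
v,u=np.nonzero(s["color"][140:200,300:360].max(2)<60); u+=300;v+=140;print(u.min(),u.max(),v.min(),v.max(),np.median(u),np.median(v))
k=ray(s,330,167,171);print(k, ray(s,330,170,164))
E
```

```text
[ 606.8 -288.7   80. ]
[ 577.7 -391.    80. ]
[ 485.3 -251.9   80. ]
[ 454.8 -359.2   80. ]
ctr [ 531.1 -322.7   80. ]
yaw -15.664925253526306 yaw2 -15.880355652899667
0.93 312 349 154 214 1474
313 349 154 187 331.0 168.5
[ 594.08220381 -339.99676659  171.        ] [ 590.71382838 -339.3119464   164.        ]
```

Emit:
{"op": "play_rows", "data": {
  "increments": [
    [0.2, [10, 3, 5], 0],
    [0.2, [15, 4, 15], 0],
    [0.2, [9.5, 2.5, 25], 0],
    [0.2, [0, 0, 30], 0],
    [0.2, [0, 0, 30], 0],
    [0.2, [0, 0, 20], 0],
    [0.2, [0, 0, 10], 0],
    [0.2, [0, 0, 0], 0]
  ]
}}

```text
time: 18.73
tool_pos: [588.9, -338.7, 161.5]
tcp_rot: [-179.9, 0.3, -16.0]
ft_force: [0.2, 0.6, 0.1]
finger_gap: 51.4
grip_force: 0.0
```

```bash
python3 - <<'E'
from h import *
s=snapshot("wrist"); print(sense()["tool_pos"],sense()["tcp_rot"][2],px(s,[590.5,-339.3,164]))
for d in regions_of("lever_knob",s)[:2]:
    v,u=np.nonzero(d["mask"]); print(d["p"],u.min(),u.max(),v.min(),v.max(),len(u))
print([(round(d["p"],2),w(s,d["xyz"]).round(1).tolist(),px(s,w(s,d["xyz"])).tolist()) for d in pinpoint("lever_knob",s)[:3]])
g=s["color"].max(2)
for r in range(150,320,10):
    print(r,"".join("#" if x<50 else "+" if x<110 else "." for x in g[r,200:440:4]))
E
```

```text
[ 589.82905807 -339.45070522  164.08205592] -15.96638135386218 [319. 277.]
0.88 288 351 250 305 3460
[(0.61, [590.0, -340.4, 163.0], [321.0, 277.0])]
150 ............................................................
160 ............................................................
170 ...............................+++++........................
180 ....................+.........++++++++++....................
190 ....................+........++++++++++++++++++.............
200 .....................+++++++++++++++++++++++++++++++++++....
210 ..............++++++++++++++++++++++++++++++++++++++++++++++
220 ............++++++++++++++++++++++++++++++++++++++++++++++++
230 ........................+..........+.............+++++++++++
240 ........................++++++++++++.............+++++++++++
250 ..........+...........++++#########++...........++++++++++++
260 ..........+...........+###############..........++++++++++..
270 ........+.............+###############+.........++++++++++..
280 ......................+###############+.........++++++++++..
290 .............##.......+###############+......#+..++++++++...
300 .......##...###.......+###############.......##+...##+++....
310 .....###...+###.........++++......+.........+###+...###.....
```

Emit:
{"op": "play_rows", "data": {
  "increments": [
    [0.2, [0.7, 0, 10], 0],
    [0.2, [0, 0, 12], 0],
    [0.2, [0, 0, 10], 0],
    [0.2, [0, 0, 4], 0],
    [0.2, [0, 0, 0], 0],
    [-1, [0, 0, 0], 0],
    [-1, [0, 0, 0], 0],
    [-1, [0, 0, 0], 0],
    [-1, [0, 0, 0], 0],
    [-1, [0, 0, 0], 0]
  ],
  "force": 25
}}

```text
time: 19.72
tool_pos: [591.1, -340.3, 129.2]
tcp_rot: [-180.0, -0.0, -16.0]
ft_force: [-1.2, 1.1, -0.9]
finger_gap: 29.7
grip_force: 28.6
```

```bash
python3 - <<'E'
from h import *
s=snapshot("wrist"); S=sense();print(S["tool_pos"],S["tcp_rot"],S["ft_force"],S["finger_gap"])
for d in regions_of("lever_knob",s)[:1]:
    v,u=np.nonzero(d["mask"]); print(d["p"],u.min(),u.max(),v.min(),v.max(),len(u))
print([(round(d["p"],2),w(s,d["xyz"]).round(1).tolist()) for d in pinpoint("lever_knob",s)[:2]])
# incremental arc, tool x = control x, z down, step 0.025 rad
th=np.arange(0,0.651,0.025); f=.5-th; x=130*np.sin(f); z=130*np.cos(f)
print([[float(a),float(b)] for a,b in zip(np.diff(x).round(1),(-np.diff(z)).round(1))])
E
```

```text
[ 591.10079625 -340.33922393  129.22160788] [-1.79996946e+02 -1.69201934e-02 -1.59905249e+01] [ 0.02083397  1.33574487 -0.98474327] 29.594066142895578
0.96 278 356 282 353 5305
[(0.78, [586.7, -338.2, 163.4])]
[[-2.9, -1.5], [-2.9, -1.5], [-2.9, -1.4], [-3.0, -1.3], [-3.0, -1.2], [-3.0, -1.2], [-3.1, -1.1], [-3.1, -1.0], [-3.1, -0.9], [-3.1, -0.8], [-3.2, -0.8], [-3.2, -0.7], [-3.2, -0.6], [-3.2, -0.5], [-3.2, -0.4], [-3.2, -0.4], [-3.2, -0.3], [-3.2, -0.2], [-3.2, -0.1], [-3.2, -0.0], [-3.2, 0.0], [-3.2, 0.1], [-3.2, 0.2], [-3.2, 0.3], [-3.2, 0.4], [-3.2, 0.4]]
```

Knob held with a 29.7 mm gap. Pulling in quarter-click steps and reading the force at each.

Emit:
{"op": "play_rows", "data": {
  "increments": [
    [-1, [-2.9, 0, -1.5], 0],
    [-1, [-2.9, 0, -1.5], 0],
    [-1, [0, 0, 0], 0],
    [-1, [0, 0, 0], 0]
  ]
}}

```text
time: 20.2
tool_pos: [586.3, -338.9, 131.7]
tcp_rot: [-180.0, -0.1, -16.0]
ft_force: [6.2, -1.3, -5.3]
finger_gap: 29.5
grip_force: 27.7
```

Emit:
{"op": "play_rows", "data": {
  "increments": [
    [-1, [-2.9, 0, -1.4], 0],
    [-1, [-3, 0, -1.3], 0],
    [-1, [0, 0, 0], 0],
    [-1, [0, 0, 0], 0]
  ]
}}

```text
time: 20.53
tool_pos: [580.5, -337.2, 134.4]
tcp_rot: [-180.0, -0.1, -16.0]
ft_force: [6.3, -0.1, -5.4]
finger_gap: 29.6
grip_force: 27.5
```

Emit:
{"op": "play_rows", "data": {
  "increments": [
    [-1, [-3, 0, -1.2], 0],
    [-1, [-3, 0, -1.2], 0],
    [-1, [0, 0, 0], 0],
    [-1, [0, 0, 0], 0]
  ]
}}

```text
time: 20.87
tool_pos: [574.2, -335.5, 136.9]
tcp_rot: [-180.0, -0.0, -16.0]
ft_force: [3.7, 0.1, -3.6]
finger_gap: 30.0
grip_force: 27.4
```

Emit:
{"op": "play_rows", "data": {
  "increments": [
    [-1, [-3.1, 0, -1.1], 0],
    [-1, [-3.1, 0, -1], 0],
    [-1, [0, 0, 0], 0],
    [-1, [0, 0, 0], 0]
  ]
}}

```text
time: 21.2
tool_pos: [567.9, -333.7, 139.1]
tcp_rot: [-180.0, 0.0, -16.0]
ft_force: [3.9, 0.5, -4.4]
finger_gap: 29.4
grip_force: 27.3
```

Emit:
{"op": "play_rows", "data": {
  "increments": [
    [-1, [-3.1, 0, -0.9], 0],
    [-1, [-3.1, 0, -0.8], 0],
    [-1, [0, 0, 0], 0],
    [-1, [0, 0, 0], 0]
  ]
}}

```text
time: 21.53
tool_pos: [562.4, -332.2, 140.7]
tcp_rot: [-180.0, -0.1, -16.0]
ft_force: [6.1, -0.3, -6.4]
finger_gap: 29.4
grip_force: 26.9
```

Emit:
{"op": "play_rows", "data": {
  "increments": [
    [-1, [-3.2, 0, -0.8], 0],
    [-1, [-3.2, 0, -0.7], 0],
    [-1, [0, 0, 0], 0],
    [-1, [0, 0, 0], 0]
  ]
}}

```text
time: 21.87
tool_pos: [556.5, -330.5, 142.2]
tcp_rot: [180.0, -0.1, -16.0]
ft_force: [7.9, -0.4, -5.9]
finger_gap: 29.4
grip_force: 26.4
```

Emit:
{"op": "play_rows", "data": {
  "increments": [
    [-1, [-3.2, 0, -0.6], 0],
    [-1, [-3.2, 0, -0.5], 0],
    [-1, [0, 0, 0], 0],
    [-1, [0, 0, 0], 0]
  ]
}}

```text
time: 22.2
tool_pos: [550.1, -328.7, 143.6]
tcp_rot: [180.0, -0.1, -16.0]
ft_force: [5.7, 0.5, -5.5]
finger_gap: 29.5
grip_force: 26.3
```

Emit:
{"op": "play_rows", "data": {
  "increments": [
    [-1, [-3.2, 0, -0.4], 0],
    [-1, [-3.2, 0, -0.4], 0],
    [-1, [0, 0, 0], 0],
    [-1, [0, 0, 0], 0]
  ]
}}

```text
time: 22.53
tool_pos: [543.8, -326.8, 144.5]
tcp_rot: [180.0, -0.0, -16.0]
ft_force: [4.3, 1.1, -3.1]
finger_gap: 29.3
grip_force: 26.4
```

Emit:
{"op": "play_rows", "data": {
  "increments": [
    [-1, [-3.2, 0, -0.3], 0],
    [-1, [-3.2, 0, -0.2], 0],
    [-1, [0, 0, 0], 0],
    [-1, [0, 0, 0], 0]
  ]
}}

```text
time: 22.87
tool_pos: [538.0, -325.2, 145.1]
tcp_rot: [180.0, -0.1, -16.0]
ft_force: [5.1, -0.2, -3.6]
finger_gap: 29.7
grip_force: 26.2
```

```bash
python3 - <<'E'
from h import *
for n in("wrist","scene","top"):
    s=snapshot(n)
    print(n,[(round(d["p"],2),w(s,d["xyz"]).round(1).tolist()) for d in pinpoint("lever_knob",s)[:3]])
S=sense();print(S["tool_pos"],S["ft_force"],S["finger_gap"])
E
```

```text
wrist [(0.67, [543.1, -326.2, 182.3])]
scene [(0.85, [794.3, -428.3, 161.0]), (0.76, [355.7, -392.2, 160.9]), (0.51, [545.0, -324.5, 179.0])]
top [(0.89, [797.1, -429.2, 165.4]), (0.6, [550.6, -330.4, 182.5])]
[ 538.04536953 -325.21381634  145.04467629] [ 6.2412134   0.31506258 -3.41239402] 29.326932103831858
```

Emit:
{"op": "play_rows", "data": {
  "increments": [
    [-1, [-1.6, 0, 0.2], 0],
    [-1, [-1.6, 0, 0.2], 0],
    [-1, [0, 0, 0], 0],
    [-1, [0, 0, 0], 0]
  ]
}}

```text
time: 23.5
tool_pos: [535.7, -324.5, 145.2]
tcp_rot: [180.0, -0.2, -16.0]
ft_force: [7.7, -1.0, -3.6]
finger_gap: 29.7
grip_force: 26.2
```

Emit:
{"op": "play_rows", "data": {
  "increments": [
    [-1, [-1.6, 0, 0.2], 0],
    [-1, [-1.6, 0, 0.2], 0],
    [-1, [0, 0, 0], 0],
    [-1, [0, 0, 0], 0]
  ]
}}

```text
time: 23.83
tool_pos: [533.1, -323.9, 145.3]
tcp_rot: [180.0, -0.2, -16.0]
ft_force: [9.4, 0.9, -1.0]
finger_gap: 29.6
grip_force: 26.3
```

Emit:
{"op": "play_rows", "data": {
  "increments": [
    [-1, [-1.6, 0, 0], 0],
    [-1, [-1.6, 0, 0], 0],
    [-1, [0, 0, 0], 0],
    [-1, [0, 0, 0], 0]
  ]
}}

```text
time: 24.17
tool_pos: [530.2, -323.0, 145.4]
tcp_rot: [180.0, -0.3, -16.0]
ft_force: [9.5, -0.6, -2.7]
finger_gap: 29.8
grip_force: 26.2
```

Emit:
{"op": "play_rows", "data": {
  "increments": [
    [-1, [-1.6, 0, 0], 0],
    [-1, [-1.6, 0, 0], 0],
    [-1, [0, 0, 0], 0],
    [-1, [0, 0, 0], 0]
  ]
}}

```text
time: 24.5
tool_pos: [527.0, -322.2, 145.4]
tcp_rot: [180.0, -0.3, -16.0]
ft_force: [9.5, -1.4, -1.3]
finger_gap: 29.0
grip_force: 26.1
```

```bash
cat > k.py <<'E'
from h import *
c=np.array([530.3,-321.8]);e=np.array([np.cos(np.radians(-15.9)),np.sin(np.radians(-15.9))])
for n in("wrist","scene","top"):
    s=snapshot(n)
    for f in(pinpoint,find_in):
      for d in f("lever_knob",s):
        p=w(s,d["xyz"])
        if np.hypot(*(p[:2]-c))<90: print(n,f.__name__,round(d["p"],2),p.round(1),"x",((p[:2]-c)@e).round(1))
S=sense();print(S["time"],S["tool_pos"],"x",(S["tool_pos"][:2]-c)@e,S["ft_force"],S["finger_gap"],S["wrist_torque"])
E
python3 k.py
```

```text
wrist call 0.92 [ 532.7 -324.9  178.4] x 3.1
wrist call 0.79 [ 540.  -323.4  187.8] x 9.8
scene call 0.7 [ 536.  -322.4  180.8] x 5.7
scene call 0.61 [ 540.2 -323.9  187.5] x 10.1
top call 0.58 [ 537.7 -329.   179.1] x 9.1
top call 0.38 [ 526.4 -331.   185.4] x -1.2
24.95 [ 527.07357929 -322.1415815   145.35440424] x -3.0094026752535776 [ 9.36944166 -0.35062855 -0.85883742] 29.43136555296623 [-0.04694342 -1.73874148  0.00213562]
```

Emit:
{"op": "play_rows", "data": {
  "increments": [
    [-1, [-1.6, 0, 0], 0],
    [-1, [-1.6, 0, 0], 0],
    [-1, [0, 0, 0], 0],
    [-1, [0, 0, 0], 0]
  ]
}}

```text
time: 25.28
tool_pos: [523.7, -321.2, 145.3]
tcp_rot: [180.0, -0.2, -16.0]
ft_force: [7.9, 0.0, -0.6]
finger_gap: 29.4
grip_force: 26.0
```

Emit:
{"op": "play_rows", "data": {
  "increments": [
    [-1, [-1.6, 0, 0], 0],
    [-1, [-1.6, 0, 0], 0],
    [-1, [0, 0, 0], 0],
    [-1, [0, 0, 0], 0]
  ]
}}

```text
time: 25.62
tool_pos: [520.1, -320.2, 145.1]
tcp_rot: [180.0, -0.2, -16.0]
ft_force: [5.9, 0.5, -0.3]
finger_gap: 29.0
grip_force: 26.0
```

Emit:
{"op": "play_rows", "data": {
  "increments": [
    [-1, [-1.6, 0, 0], 0],
    [-1, [-1.6, 0, 0], 0],
    [-1, [0, 0, 0], 0],
    [-1, [0, 0, 0], 0]
  ]
}}

```text
time: 25.95
tool_pos: [516.7, -319.2, 144.9]
tcp_rot: [180.0, -0.1, -16.0]
ft_force: [5.1, 1.3, -0.7]
finger_gap: 29.6
grip_force: 25.9
```

```bash
python3 k.py
```

```text
wrist call 0.91 [ 523.4 -322.3  179. ] x -6.5
wrist call 0.8 [ 532.4 -324.8  187.7] x 2.8
scene call 0.79 [ 528.7 -318.4  178.4] x -2.5
scene call 0.69 [ 531.6 -322.7  188.8] x 1.5
top call 0.51 [ 529.1 -324.3  178.7] x -0.5
26.4 [ 516.72715955 -319.15513873  144.88387119] x -13.778145478276251 [4.58618038 0.6861186  0.02337379] 29.449402104016553 [ 0.09683926 -0.99131111 -0.02051274]
```

Emit:
{"op": "play_rows", "data": {
  "increments": [
    [-1, [-1.2, 0, 0], 0],
    [-1, [-1.2, 0, 0], 0],
    [-1, [0, 0, 0], 0],
    [-1, [0, 0, 0], 0]
  ]
}}

```text
time: 26.73
tool_pos: [514.3, -318.5, 144.7]
tcp_rot: [180.0, -0.1, -16.0]
ft_force: [4.6, 0.6, -1.4]
finger_gap: 29.6
grip_force: 25.7
```

Emit:
{"op": "play_rows", "data": {
  "increments": [
    [-1, [-1, 0, 0.1], 0],
    [-1, [-1, 0, 0.1], 0],
    [-1, [0, 0, 0], 0],
    [-1, [0, 0, 0], 0]
  ]
}}

```text
time: 27.07
tool_pos: [512.6, -318.0, 144.5]
tcp_rot: [180.0, -0.1, -16.0]
ft_force: [5.2, 1.2, -2.5]
finger_gap: 29.3
grip_force: 25.7
```

```bash
python3 k.py
```

```text
wrist call 0.73 [ 521.9 -321.1  177.6] x -8.3
wrist call 0.78 [ 528.7 -322.8  186.1] x -1.2
scene call 0.73 [ 522.5 -321.   181.1] x -7.8
top call 0.43 [ 524.5 -325.2  178.2] x -4.6
27.5167 [ 512.56338231 -317.96718098  144.46420265] x -18.108074025614464 [ 6.64801272  0.40568034 -2.01074491] 29.475477594280395 [ 0.0836261  -1.15025213  0.05249099]
```

Emit:
{"op": "play_rows", "data": {
  "increments": [
    [-1, [-1, 0, 0.1], 0],
    [-1, [-0.6, 0, 0.1], 0],
    [-1, [0, 0, 0], 0],
    [-1, [0, 0, 0], 0]
  ]
}}

```text
time: 27.85
tool_pos: [511.2, -317.6, 144.3]
tcp_rot: [180.0, -0.1, -16.0]
ft_force: [6.8, -0.1, -2.8]
finger_gap: 29.2
grip_force: 25.6
```

Emit:
{"op": "play_rows", "data": {
  "increments": [
    [-1, [-0.7, 0, 0.1], 0],
    [-1, [-0.7, 0, 0.1], 0],
    [-1, [0, 0, 0], 0],
    [-1, [0, 0, 0], 0]
  ]
}}

```text
time: 28.18
tool_pos: [510.0, -317.2, 144.1]
tcp_rot: [180.0, -0.2, -16.0]
ft_force: [8.5, 0.4, -3.0]
finger_gap: 29.2
grip_force: 25.5
```

```bash
python3 k.py; python3 - <<'E'
from h import *
f=[]
for i in range(5): snapshot("top"); f.append(sense()["ft_force"])
print(np.mean(f,0))
s=snapshot("scene");print([(round(d["p"],2),w(s,d["xyz"]).round(1).tolist()) for d in pinpoint("tray_bar",s)[:2]])
E
```

```text
wrist call 0.78 [ 521.3 -321.   179.1] x -8.9
wrist call 0.91 [ 527.4 -321.7  188.3] x -2.8
scene call 0.66 [ 520.6 -319.5  180.7] x -9.9
scene call 0.56 [ 529.1 -322.3  186.4] x -1.0
28.6333 [ 510.02613124 -317.22967086  144.16429817] x -20.750300886365935 [ 8.23037771  0.05553017 -1.95860864] 29.87325494008002 [-0.01337862 -1.42760524  0.04062356]
[ 7.80194167  0.31353249 -2.83481973]
[(0.78, [465.0, 217.2, 156.1]), (0.56, [729.5, 232.6, 23.2])]
```

```bash
python3 -c "
from bench import *
print(sense()['ft_force'],sense()['finger_gap']); print(hand_in())"
```

```text
[ 7.33263988  0.22283036 -2.15556893] 29.511627146990314
the job is handed in; nothing more can be done
None
```

The job is handed in: all five bushings went into the hopper, the empty tray is back down flat, and the arm is still holding the grey box's lever at what the force and position readings put at the third click (about 0.57–0.60 rad).

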